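Open the caught door of the blue parts cabinet

TASK

Two small-parts cabinets stand on the bench with their doors ajar, held by safety catches. Reach down through the gap behind the blue cabinet's door, push its orange catch tab down and, keeping it down, pull that door wide open, then let go. Leave the grey cabinet's door as it is.

Things in the scene. Friction and masses are not known exactly. Their poses are not given: they have to be found in the camera images.
- blue_door (a joint): blue cabinet's door angle, rad: 0 closed, starts ajar at 0.40 to 0.48, the catch stops it at about 0.5, 1.57 square to the front, stop at 1.75. Door: blue frame, clear window, 220 mm wide, 200 high (level with the fixed cabinet's top), 10 thick; hinged upright at its left edge seen from the robot; the free edge swings towards the robot. Turns easily, stays where left.
- blue_hinge (a point): top of the blue door's hinge line (height 200 mm), on the door's outer face at its left end. Axes turn with the door: x square to the door, inwards to the cabinet; y along the door, from free edge to hinge; z up. In them the door spans x 0 to 10 mm, y 0 to -220 mm; the tab's centre is at x 36, y -155. The cabinet's top behind bears only a carton 24 mm high, well back.
- blue_tab (a point): centre of the top of the blue door's orange catch tab, seen from above in the gap (55 mm or wider) behind the door; height 188 mm, axes as blue_hinge. Tab: 50 mm (x) by 60 mm (y), 6 thick, beside the door's inner face, which is at x -26 mm; rides with the door. Sprung (2 to 6 N), goes straight down up to 20 mm; 10 or more frees the door; it can catch again until the door is past 0.7 rad.
- grey_tab (a point): centre of the top of the same orange tab on the same kind of door of the grey cabinet beside it, on the left or the right; same sizes and axes. Leave alone. A roll of yellow tape, 19 mm high, lies on that cabinet's top.

How it is judged (in metres and radians):
On the way:
1. the blue door's catch tab is pushed down while the door is still ajar (height (world z) of blue_tab below 0.18 m and value of joint blue_door below 0.65 rad), for 0.04 s.
At the end, for the whole second after the job is handed in: the blue door stands at rest, open by more than 1.05 rad (60 degrees), its catch tab released and sprung up again (within 5 mm), and the grey cabinet's tab is within 15 mm of where it started (value of joint blue_door above 1.05 rad and velocity of joint blue_door between -0.05 and 0.05 rad/s and height (world z) of blue_tab above 0.183 m and distance of grey_tab from where it was at the start of the episode below 0.015 m); the robot touches nothing.
It fails at once if the grey cabinet's door or catch is moved by more than 15 mm (distance of grey_tab from where it was at the start of the episode above 0.015 m).
It also fails if it takes over 40 s, if anything falls off the work surface, if the arm or the gripper's body presses on something with over 40 N, if the wrist force passes 120 N, or if a joint passes its speed limit or range.

ROBOT

A 6-joint arm with a two-finger parallel gripper is mounted at the origin on the work surface. World frame = base frame: x ahead of the robot, y to its left, z up, the work surface at z = 0. Lengths are in m, angles in degrees, forces in N, time in s.
With the tool pointing down it reaches from about 0.25 to 0.725 m from the base axis. Payload 9.7 kg.
Tool frame: the origin (TCP) lies midway between the tips of the shut fingers; the grasp point (between the pads) lies env.grip_depth behind it (env.grip_depth is the distance from the TCP to the grasp point, in m); x points along the fingers, z is the direction in which the jaws open and shut, and the axes are right-handed (so a half turn about x gives the same grasp; the last joint's range is limited). The gripper opens to 85 mm and grips with 20 to 120 N. Pads are 22 mm wide; open, the fingers measure 114 mm over their backs; the gripper's body (76 mm by 85 mm) begins 54 mm behind the grasp point. The pads swing forward as they close: fully open they stand 13 mm farther back than shut.
Start: joints at [63.369, 4.979, 10.078, 95.1, 0, 90], TCP at [0.247, 0.492, 0.231] pointing down, gripper open.
Joint ranges: [-179.16, 179.16], [-48.56, 103.87], [-65.8, 70.77], [-126.05, 130.52], [-82.76, 87.17], [-180, 180]. Speed limits (degrees/s): [127.2, 127.2, 147.25, 180, 180, 180].

INTERFACE

Orientations are given as a 3x3 rotation matrix whose columns are the frame's x, y, z axes.
In Python, from cell import env, eyes, finder gives the robot as it stands.
- The arm moves only by the tool arm_command, never from a script. Its arguments are lists of equal length, an entry for each row: "linear": the shift along the tool's x, y, z in cm, a list of three; "spin": the turn about the tool's x in rad; "gripper": the opening, from -1 (shut) to 1 (fully open). In form: {"linear": [[x, y, z], ...], "spin": [spin, ...], "gripper": [gripper, ...]}. A call has 1 to 12 rows; each row is the pose to reach, as a shift and turn from the pose commanded when the call began, along the tool's axes at that moment; what a row does not reach only later rows make up. A row lasts 1/12 s, in which the tool goes at most 41.7 mm and 7.16 degrees, less where a joint would pass 70% of its speed; a pose out of reach is approached as far as the arm can. A call with a gripper value outside its range is refused whole. The fingers move at their own pace and stop on an object; "grip_force" is the grip in N (left out, the last holds). Time passes only in rows, so rows that repeat a pose let the fingers close. It gives the time, the measured TCP pose, the force and the opening at its end, in the units of the state.
- env.state(): the state, without advancing time (a new reading comes with each control period).
- eyes.capture(name): name is "side" or "top"; returns a dict with "image" (420x560x3 uint8, red, green, blue), "z_map" (420x560 float32, m along the optical axis (not along the pixel's ray), 0 where there is no reading), "fx", "fy", "cx", "cy" (pixels), "k1" (the pictures are not rectified: a ray, as slopes to the right and down, at radius r is drawn at 1 + k1 r^2 times it, then the intrinsics apply), "rvec" (rotation vector, rad) and "tvec" (3), from world to camera coordinates, as OpenCV has them. Camera axes: x right, y down, z forward; pixel columns grow to the right and rows downward; lengths in m; the calibration is good to about 2 mm. A picture is of the moment at which its call begins.
- env.sign_off(): hands the job in, once; it reports no verdict.
Trained networks look in the newest picture that a camera, given by its name, has taken for a name from the list of things; names that differ only in an ending like _2 or _b are one class to them, and where a whole thing is asked for, a point or a joint stands for the part that bears it (a point fixed in the world has none). Each returns a list of dicts, best first, with "p" (0 to 1); they miss things now and then, are a little off and sometimes report something else, mostly with a low value. They report only what shows in the picture. A call takes as long as a camera call.
- finder.search_frame(camera, name): "bbox" ([left, top, width, height] in pixels, round what is visible of it).
The state is a dict: "time_s": time; "qpos": joint angles; "joint_vel": joint speeds; "effort": joint torques, N m; "tcp_pos": TCP position; "orientation": TCP orientation; "wrist_force": force on the tool from outside, world axes, zero at the start; "ft_torque": the same for the moment, N m; "opening": finger opening in m.
Only numpy, scipy, OpenCV 4.12 (cv2) and the standard library are available. Lean on these libraries where they do the work, as an engineer would, in place of code of your own. Each camera call takes 0.05 s, during which the arm holds its last target. There are 200 camera calls.

## Working session

There is one attempt and no reset: what is moved stays moved. The work goes in short steps, Python scripts to look and compute and a tool call to move; the robot and the scene stay as the last step left them, time stands still between calls to the robot, and variables do not carry over. Pictures are saved under pics/ and viewed, about 8 in all and at most 12, crops included, and the job is handed in when it is done.

Besides the shell and the picture viewer there is one more tool, called by a JSON object that holds its "method" and its "body". arm_command: Moves the arm, as the interface text tells. Its arguments: {"type":"object","properties":{"linear":{"type":"array"},"spin":{"type":"array"},"gripper":{"type":"array"},"grip_force":{"type":"number"}},"required":["linear","spin","gripper"]}

```bash
mkdir -p pics; ls
cat > h.py <<'E'
import numpy as np, cv2
from cell import env, eyes, finder
def cloud(c):
    h,w=c["z_map"].shape
    K=np.array([[c["fx"],0,c["cx"]],[0,c["fy"],c["cy"]],[0,0,1.]])
    R,_=cv2.Rodrigues(np.array(c["rvec"],float)); t=np.array(c["tvec"],float).ravel()
    u,v=np.meshgrid(np.arange(w),np.arange(h))
    p=cv2.undistortPoints(np.stack([u,v],-1).reshape(-1,1,2).astype(float),K,np.array([c["k1"],0,0,0.])).reshape(h,w,2)
    z=c["z_map"].astype(float)
    P=np.dstack([p*z[...,None],z])
    W=(P-t)@R
    W[z==0]=np.nan
    return W
def proj(c,X):
    K=np.array([[c["fx"],0,c["cx"]],[0,c["fy"],c["cy"]],[0,0,1.]])
    return cv2.projectPoints(np.array(X,float).reshape(-1,1,3),np.array(c["rvec"],float),np.array(c["tvec"],float),K,np.array([c["k1"],0,0,0.]))[0].reshape(-1,2)
E
python3 - <<'E'
from h import *
s=env.state(); print(s, env.grip_depth)
for n in ("top","side"):
    c=eyes.capture(n); cv2.imwrite(f"pics/{n}0.png",c["image"][...,::-1])
    np.savez(f"{n}0.npz",**c)
    R,_=cv2.Rodrigues(np.array(c["rvec"],float)); print(n,"cam pos",-R.T@np.array(c["tvec"]).ravel(), c["k1"],c["fx"])
    W=cloud(c)
    for k in ("blue_tab","grey_tab","blue_door","blue_hinge"):
        for d in finder.search_frame(n,k)[:3]:
            l,t,w,h=[int(x) for x in d["bbox"]]; print(n,k,d, np.nanmedian(W[t:t+h,l:l+w].reshape(-1,3),axis=0).round(3))
E
```

```text
pics
{'time_s': 0.0, 'qpos': array([ 6.33684764e+01,  5.01124490e+00,  1.00346823e+01,  9.50997279e+01,
       -9.63011784e-04,  8.99997880e+01]), 'joint_vel': array([-0.07237783,  0.03847094,  0.03990002, -0.0484164 , -0.05220665,
       -0.04582491]), 'effort': array([ 5.97787239e-04, -5.20389354e+01,  4.64800036e+01,  1.60899136e-02,
        2.02018178e-06,  2.72851889e-05]), 'tcp_pos': array([0.24643961, 0.4914423 , 0.23058373]), 'orientation': array([[-5.81830367e-04, -8.93909417e-01,  4.48247271e-01],
       [-1.19778970e-03,  4.48247648e-01,  8.93908615e-01],
       [-9.99999113e-01, -1.68027854e-05, -1.33151958e-03]]), 'wrist_force': array([-0.40175435, -0.79833323,  0.90533439]), 'ft_torque': array([-0.05104754, -0.02279914, -0.04598529]), 'opening': 0.08549117860438221} 0.0187
top cam pos [0.47485803 0.00440102 0.8979694 ] -0.016215346084561988 390.130918684846
top blue_tab {'bbox': [394.7, 223.2, 41.3, 37.3], 'p': 0.6} [ 0.591 -0.248  0.187]
top grey_tab {'bbox': [182.5, 201.9, 41.9, 34.9], 'p': 0.71} [0.631 0.16  0.187]
top blue_door {'bbox': [326.0, 222.7, 121.2, 64.2], 'p': 0.91} [ 0.577 -0.213  0.021]
top blue_hinge {'bbox': [323.4, 222.3, 119.7, 60.8], 'p': 0.75} [ 0.58  -0.205  0.062]
side cam pos [ 0.12800742 -0.46231793  0.68530812] -0.08056218893829965 417.8771452155011
side blue_tab {'bbox': [351.9, 243.5, 53.5, 29.8], 'p': 0.94} [ 0.606 -0.249  0.187]
side grey_tab {'bbox': [213.8, 157.3, 37.7, 15.7], 'p': 0.78} [0.627 0.146 0.186]
side blue_door {'bbox': [303.5, 202.5, 95.0, 158.7], 'p': 0.56} [ 0.592 -0.218  0.102]
side blue_hinge {'bbox': [306.6, 201.2, 94.1, 156.0], 'p': 0.77} [ 0.595 -0.221  0.109]
```

View pics/top0.png

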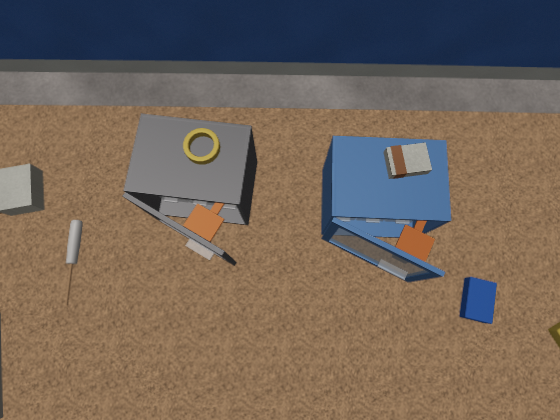

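View pics/side0.png

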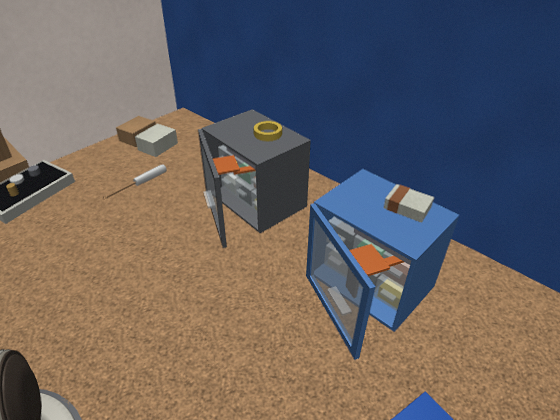

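Run:
```python
from h import *
for n in ("top","side"):
    c=dict(np.load(f"{n}0.npz")); W=cloud(c); im=c["image"].astype(int)
    hsv=cv2.cvtColor(c["image"],cv2.COLOR_RGB2HSV)
    org=(hsv[...,0]>5)&(hsv[...,0]<20)&(hsv[...,1]>140)&(hsv[...,2]>100)
    blu=(hsv[...,0]>95)&(hsv[...,0]<125)&(hsv[...,1]>90)
    tab=org&(W[...,1]<-0.1)&(abs(W[...,2]-.188)<.006)
    P=W[tab][:,:2]; r=cv2.minAreaRect(P.astype(np.float32)*1000); print(n,"tab",tab.sum(),r, np.median(W[tab][:,2]))
    # door top edge
    m=blu&(abs(W[...,2]-.2)<.008)&(W[...,0]<.72)&(W[...,1]<.05)
    P=W[m][:,:2]; print("blue z~.2",m.sum(), P.min(0),P.max(0))
    vx,vy,x0,y0=cv2.fitLine(P.astype(np.float32),cv2.DIST_HUBER,0,.002,.001).ravel()
    print("line",vx,vy,x0,y0)
    vis=np.full(im.shape,255,np.uint8)
    for y in np.arange(-.36,.08,.02):
        q=P[abs(P[:,1]-y)<.01]
        if len(q): print(round(y,3),q[:,0].min().round(4),np.median(q[:,0]).round(4),q[:,0].max().round(4),len(q))
```

```text
top tab 812 ((586.9390869140625, -239.33651733398438), (60.82413864135742, 47.027740478515625), 64.81484985351562) 0.18738472421972
blue z~.2 6147 [ 0.52713922 -0.30452206] [ 0.71999707 -0.08326465]
line 0.051967286 0.99864876 0.66334385 -0.18833701
-0.3 0.6262 0.6738 0.7198 361
-0.28 0.5271 0.667 0.72 563
-0.26 0.5305 0.664 0.7194 562
-0.24 0.5393 0.6614 0.7122 553
-0.22 0.55 0.6611 0.7089 522
-0.2 0.5598 0.6594 0.7052 508
-0.18 0.5701 0.6666 0.7199 586
-0.16 0.5789 0.6666 0.7199 576
-0.14 0.5888 0.6673 0.7199 578
-0.12 0.599 0.6673 0.7192 576
-0.1 0.6076 0.6657 0.7199 569
-0.08 0.6186 0.6668 0.7197 193
side tab 682 ((585.9842529296875, -243.66197204589844), (59.79515075683594, 43.38802719116211), 62.940853118896484) 0.18744492216089592
blue z~.2 4827 [ 0.52200021 -0.30942646] [ 0.71999623 -0.08833946]
line 0.0762035 0.9970923 0.6521041 -0.2072283
-0.3 0.623 0.667 0.72 496
-0.28 0.522 0.6566 0.7194 549
-0.26 0.53 0.6536 0.7199 502
-0.24 0.5402 0.6533 0.7104 456
-0.22 0.5502 0.6521 0.7062 428
-0.2 0.559 0.6511 0.7118 407
-0.18 0.5697 0.6575 0.7196 431
-0.16 0.5805 0.6578 0.7199 410
-0.14 0.5899 0.6579 0.7198 403
-0.12 0.6004 0.659 0.7197 380
-0.1 0.6088 0.6594 0.7191 354
-0.08 0.6212 0.6447 0.7128 11
```

The top view has the blue cabinet at the right. Its door's top edge runs from the hinge at about (330,222) to the free edge at (440,272), and the tab is at (415,242). The side view agrees, with the tab at (375,262).

Both cameras give the hinge at about (0.621, -0.086) and the door angle at about 0.455. The tab lands where the given sizes put it, at z 0.187. The tool's jaw axis is already parallel to the door. Next: rise, shut the fingers and travel to above the point at door x 27, y -155, which is (0.577, -0.237).

{"method": "arm_command", "body": {"linear": [[-4,0,0],[-8,0,0],[-8,-31,-25],[-8,-31,-25],[-8,-31,-25],[-8,-31,-25],[-8,-31,-25],[-8,-31,-25],[-8,-31,-25],[-8,-31,-25],[-8,-31,-25],[-8,-31,-25]], "spin": [0,0,0,0,0,0,0,0,0,0,0,0], "gripper": [-1,-1,-1,-1,-1,-1,-1,-1,-1,-1,-1,-1]}}

```text
time_s: 1.5
tcp_pos: [0.4124, 0.126, 0.3115]
orientation: [[0.001, -0.893, 0.45], [-0.0, 0.45, 0.893], [-1.0, -0.001, -0.0]]
wrist_force: [0.3, 0.4, 0.6]
opening: -0.0001
```

{"method": "arm_command", "body": {"linear": [[0,-31.2,-25.4],[0,-31.2,-25.4],[0,-31.2,-25.4],[0,-31.2,-25.4],[0,-31.2,-25.4],[0,-31.2,-25.4],[0,-31.2,-25.4],[0,-31.2,-25.4],[0,-31.2,-25.4],[0,-31.2,-25.4],[0,-31.2,-25.4],[0,-31.2,-25.4]], "spin": [0,0,0,0,0,0,0,0,0,0,0,0], "gripper": [-1,-1,-1,-1,-1,-1,-1,-1,-1,-1,-1,-1]}}

```text
time_s: 2.5
tcp_pos: [0.5768, -0.2391, 0.3098]
orientation: [[-0.002, -0.893, 0.45], [0.001, 0.45, 0.893], [-1.0, 0.002, -0.0]]
wrist_force: [0.2, -0.3, -0.5]
opening: -0.0001
```

Run:
```python
from h import *
s=env.state(); print(s["time_s"],s["qpos"].round(1),s["tcp_pos"].round(4))
H=np.array([.621,-.086]);a=.455
for n in ("top","side"):
    c=eyes.capture(n); im=c["image"][...,::-1].copy()
    yd=np.array([np.sin(a),np.cos(a)]);xd=np.array([np.cos(a),-np.sin(a)])
    for (x,y,z) in [(0,0,.2),(0,-.22,.2),(.01,-.22,.2),(.01,0,.2)]+[(.011,-.125,.188),(.011,-.185,.188),(.061,-.185,.188),(.061,-.125,.188)]:
        p=proj(c,[*(H+x*xd+y*yd),z])[0]; cv2.circle(im,tuple(int(round(v*8)) for v in p),8,(0,255,0),-1,shift=3)
    p=proj(c,[*s["tcp_pos"][:2],.188])[0]; cv2.drawMarker(im,tuple(int(round(v)) for v in p),(255,0,255),0,8)
    if n=="top": im=cv2.resize(im[180:320,300:480],None,fx=4,fy=4)
    else: im=cv2.resize(im[150:360,280:480],None,fx=2.8,fy=2.8)
    cv2.imwrite(f"pics/{n}1.png",im)
```

```text
2.5 [-22.5  19.2  35.8 106.7   0.    4.2] [ 0.5768 -0.2391  0.3098]
```

View pics/side1.png

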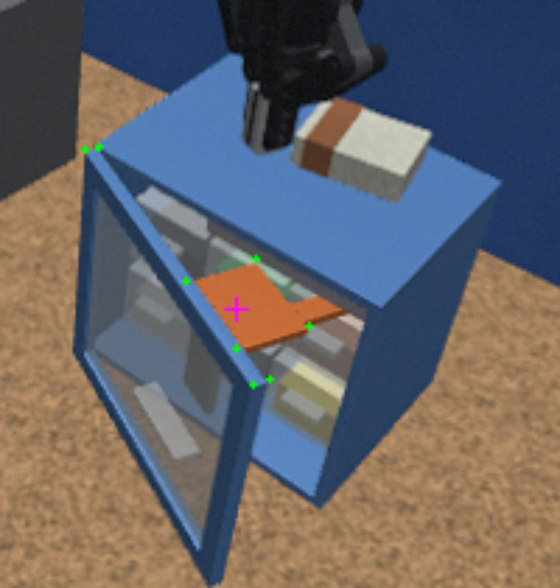

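View pics/top1.png

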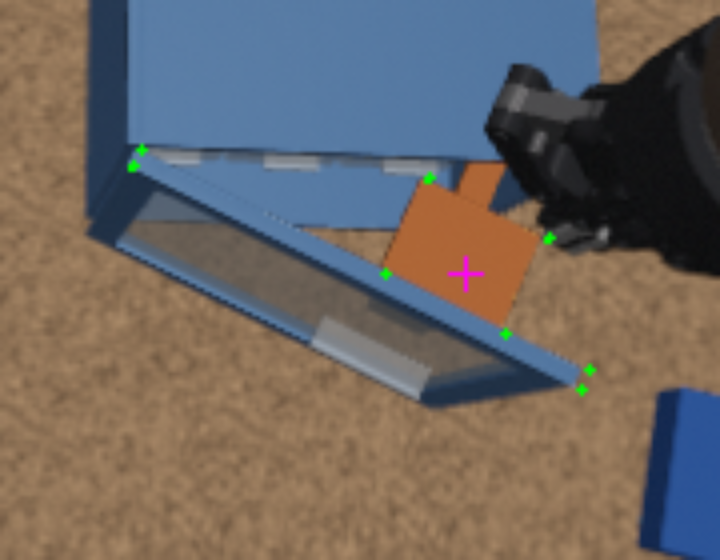

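The model points fit both views: in the crops the tab corners lie on the orange tab, and the TCP's cross falls on the tab near the door. I'll go down and press.

{"method": "arm_command", "body": {"linear": [[4,0,0],[8,0,0],[10.5,0,0],[11.5,0,0],[12.2,0,0],[12.7,0,0],[13.2,0,0],[13.7,0,0],[13.7,0,0],[13.7,0,0]], "spin": [0,0,0,0,0,0,0,0,0,0], "gripper": [-1,-1,-1,-1,-1,-1,-1,-1,-1,-1]}}

```text
time_s: 3.43
tcp_pos: [0.5772, -0.2376, 0.1753]
orientation: [[0.002, -0.894, 0.448], [-0.0, 0.448, 0.894], [-1.0, -0.002, 0.001]]
wrist_force: [0.4, 2.9, 4.5]
opening: -0.0003
```

Run:
```python
from h import *
s=env.state(); print(s["time_s"],s["qpos"].round(1),s["tcp_pos"].round(4),s["wrist_force"].round(1))
c=eyes.capture("side"); cv2.imwrite("pics/side2.png",cv2.resize(c["image"][150:360,280:480,::-1],None,fx=2.8,fy=2.8))
# arc: tool centre at door (27,-158), tool shifts from this pose
H=np.array([.621,-.086]); a0=.455; T=np.array([.577,-.237])
O=s["orientation"]
for a in np.arange(.455,1.5,.1):
    xd=np.array([np.cos(a),-np.sin(a)]);yd=np.array([np.sin(a),np.cos(a)])
    p=H+.021*xd-.155*yd-T
    d=np.array([*p,0])@O*100
    print(a.round(3),(p+T).round(3),d.round(2),"spin",(a-a0).round(2))
```

```text
3.4333 [-22.4  14.4  14.6  90.1   0.    4.2] [ 0.5772 -0.2376  0.1753] [0.4 2.9 4.5]
0.455 [ 0.572 -0.234] [-0.    0.58 -0.01] spin 0.0
0.555 [ 0.557 -0.229] [-0.    2.14 -0.16] spin 0.1
0.655 [ 0.543 -0.222] [-0.01  3.7  -0.15] spin 0.2
0.755 [ 0.53  -0.213] [-0.01  5.26  0.02] spin 0.3
0.855 [ 0.518 -0.204] [-0.01  6.79  0.34] spin 0.4
0.955 [ 0.507 -0.193] [-0.01  8.28  0.81] spin 0.5
1.055 [ 0.497 -0.181] [-0.01  9.72  1.43] spin 0.6
1.155 [ 0.488 -0.168] [-0.02 11.08  2.18] spin 0.7
1.255 [ 0.48  -0.154] [-0.02 12.37  3.07] spin 0.8
1.355 [ 0.474 -0.14 ] [-0.02 13.56  4.09] spin 0.9
1.455 [ 0.469 -0.125] [-0.02 14.64  5.22] spin 1.0
```

View pics/side2.png

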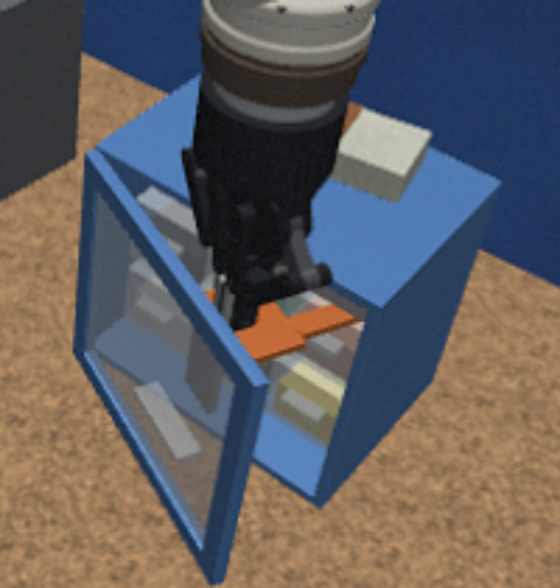

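The side view shows the shut fingers behind the door, pressing the tab down: TCP z 0.175, 4.5 N upwards. I'll press 3 mm deeper and then follow the arc slowly.

{"method": "arm_command", "body": {"linear": [[0.3,0,0],[0.3,0.6,0],[0.3,1.4,-0.1],[0.3,2.1,-0.2],[0.3,2.9,-0.2],[0.3,3.7,-0.2],[0.3,4.5,-0.1],[0.3,5.3,0],[0.3,5.3,0]], "spin": [0,0,0.05,0.1,0.15,0.2,0.25,0.3,0.3], "gripper": [-1,-1,-1,-1,-1,-1,-1,-1,-1]}}

```text
time_s: 4.23
tcp_pos: [0.5283, -0.2137, 0.1723]
orientation: [[0.0, -0.72, 0.694], [-0.001, 0.694, 0.72], [-1.0, -0.001, -0.0]]
wrist_force: [0.8, -0.1, 4.5]
opening: 0.0002
```

Run:
```python
from h import *
s=env.state(); print(s["time_s"],s["qpos"].round(1),s["tcp_pos"].round(4),s["wrist_force"].round(1))
c=eyes.capture("side"); cv2.imwrite("pics/side3.png",cv2.resize(c["image"][150:360,280:480,::-1],None,fx=2.8,fy=2.8))
H=np.array([.621,-.086]); a0=.755; T=H+.021*np.array([np.cos(a0),-np.sin(a0)])-.155*np.array([np.sin(a0),np.cos(a0)])
O=s["orientation"]; print(T)
for a in np.arange(a0,1.5,.1):
    xd=np.array([np.cos(a),-np.sin(a)]);yd=np.array([np.sin(a),np.cos(a)])
    print(a.round(3),(np.array([*(H+.021*xd-.155*yd-T),0])@O*100).round(2),"spin",(a-a0).round(2))
```

```text
4.2333 [-22.    6.8   5.6  88.7  -0.   21.9] [ 0.5283 -0.2137  0.1723] [ 0.8 -0.1  4.5]
[ 0.53007396 -0.21327315]
0.755 [0. 0. 0.] spin 0.0
0.855 [-0.    1.56 -0.15] spin 0.1
0.955 [-0.    3.12 -0.15] spin 0.2
1.055 [-0.    4.67  0.01] spin 0.3
1.155 [-0.01  6.21  0.33] spin 0.4
1.255 [-0.01  7.7   0.8 ] spin 0.5
1.355 [-0.01  9.14  1.41] spin 0.6
1.455 [-1.000e-02  1.051e+01  2.160e+00] spin 0.7
```

View pics/side3.png

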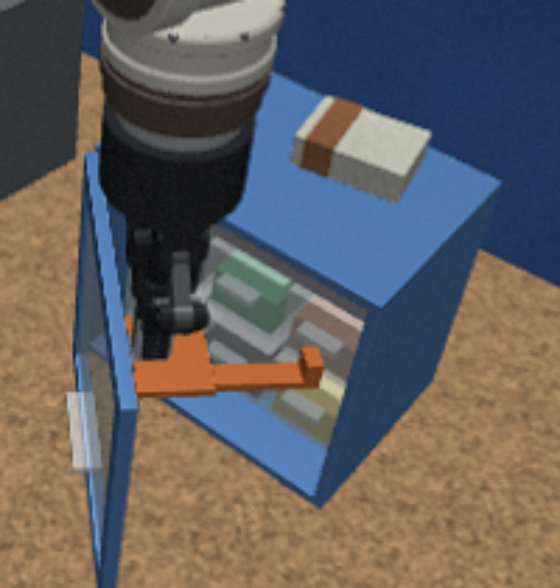

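The door has followed to about 0.75 rad with its latch arm free of the cabinet. I'll continue to about 1.4 rad, ease off the door by 6 mm and rise.

{"method": "arm_command", "body": {"linear": [[0,0.8,-0.1],[0,1.6,-0.2],[0,2.3,-0.2],[0,3.1,-0.2],[0,3.9,-0.1],[0,4.7,0],[0,5.5,0.2],[0,6.2,0.3],[0,7.0,0.5],[0,7.7,0.8],[0,8.4,1.1],[0,9.1,1.4]], "spin": [0.05,0.1,0.15,0.2,0.25,0.3,0.35,0.4,0.45,0.5,0.55,0.6], "gripper": [-1,-1,-1,-1,-1,-1,-1,-1,-1,-1,-1,-1]}}

```text
time_s: 5.28
tcp_pos: [0.473, -0.1412, 0.1714]
orientation: [[-0.001, -0.204, 0.979], [-0.001, 0.979, 0.204], [-1.0, -0.001, -0.001]]
wrist_force: [-2.0, -0.5, 5.1]
opening: 0.0001
```

{"method": "arm_command", "body": {"linear": [[0,0,0],[0,0,0],[-0.6,-0.2,0],[-1.4,-0.5,0],[-2.5,-0.6,0],[-5,-0.6,0],[-9,-0.6,0],[-12,-0.6,0],[-14,-0.6,0],[-14,-0.6,0]], "spin": [0,0,0,0,0,0,0,0,0,0], "gripper": [-1,-1,-1,-1,-1,-1,-1,-1,-1,-1]}}

```text
time_s: 6.12
tcp_pos: [0.4754, -0.1474, 0.3164]
orientation: [[0.006, -0.205, 0.979], [-0.002, 0.979, 0.205], [-1.0, -0.003, 0.006]]
wrist_force: [0.9, 0.9, 0.2]
opening: -0.0001
```

Run:
```python
from h import *
s=env.state(); print(s["time_s"],s["qpos"].round(1),s["tcp_pos"].round(4),s["wrist_force"].round(1))
for n in ("side","top"):
    c=eyes.capture(n); cv2.imwrite(f"pics/{n}4.png",c["image"][...,::-1]); W=cloud(c)
    for k in ("blue_tab","grey_tab"):
        for d in finder.search_frame(n,k)[:1]:
            l,t,w,h=[int(x) for x in d["bbox"]]; print(n,k,d["p"],np.nanmedian(W[t:t+h,l:l+w].reshape(-1,3),axis=0).round(3))
    hsv=cv2.cvtColor(c["image"],cv2.COLOR_RGB2HSV)
    m=(hsv[...,0]>95)&(hsv[...,0]<125)&(hsv[...,1]>90)&(abs(W[...,2]-.2)<.006)&(W[...,0]<.6)&(W[...,1]<.05)&(W[...,1]>-.2)
    if m.sum()>20:
        vx,vy,x0,y0=cv2.fitLine(W[m][:,:2].astype(np.float32),cv2.DIST_HUBER,0,.002,.001).ravel(); print("door",m.sum(),np.arctan2(abs(vx),abs(vy)),x0,y0)
    o=(hsv[...,0]>5)&(hsv[...,0]<20)&(hsv[...,1]>140)&(hsv[...,2]>100)&(W[...,2]>.16)&(W[...,2]<.195)
    for nm,mm in (("blue",o&(W[...,1]<-.05)),("grey",o&(W[...,1]>0))): 
        print(nm,mm.sum(),np.median(W[mm],axis=0).round(4) if mm.sum() else "")
```

```text
6.1167 [-17.2   0.3  14.9 104.2  -0.   61. ] [ 0.4754 -0.1474  0.3164] [0.9 0.9 0.2]
side blue_tab 0.63 [ 0.509 -0.139  0.077]
side grey_tab 0.78 [0.63  0.15  0.186]
door 590 1.3478775 0.49318206 -0.12224302
blue 1355 [ 0.4828 -0.1709  0.1869]
grey 398 [0.6197 0.1411 0.1861]
top blue_tab 0.66 [ 0.475 -0.144  0.188]
top grey_tab 0.57 [0.625 0.161 0.187]
door 661 1.342829 0.50192255 -0.115315735
blue 754 [ 0.4801 -0.1504  0.1874]
grey 916 [0.6197 0.1491 0.1877]
```

View pics/side4.png

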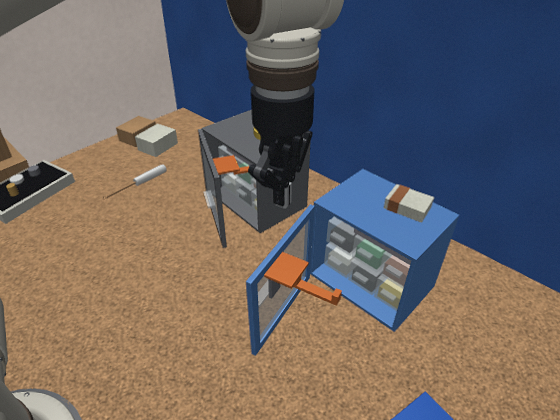

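The side view shows the blue door wide open, from hinge (315,215) to free edge (250,285). Its tab is back up at (287,268) and the gripper is clear above it. The fit gives the door at 1.34–1.35 rad and the tab at z 0.187. The grey door looks unchanged, so I'm handing in.

```bash
python3 -c "
from cell import env
print(env.sign_off()); s=env.state(); print(s['time_s'],s['wrist_force'])"
```

```text
the job is handed in; nothing more can be done
None
the job is handed in; nothing more can be done
```

I pressed the blue cabinet's catch tab down with the shut fingers, about 13 mm while the door was still at roughly 0.45 rad. I kept it down while pulling the door along its arc, then eased off and lifted clear. The job was handed in at about 6 s.

- **Blue door:** both cameras put it at 1.34–1.35 rad, and it was not moving visibly. I had no direct reading of its speed.
- **Blue tab:** it sprang back up to 0.187 m, against a rest height of 0.188 m.
- **Robot:** the TCP ended at 0.316 m and the wrist force was about 1 N, so it was touching nothing.
- **Grey tab:** the network's points moved 6 mm in the top view and 5 mm in the side view from start to end. I put that down to network noise, because the grey door and tab look unchanged in the picture and nothing came near them.
- **Disagreement:** in the final side view the network's box for the blue tab gave a median height of 0.077 m, because the box took in background. The colour and depth check in both views gave 0.187 m.

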